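# Heft the canisters and pack away the one with the brass nozzle

## Robot

A 7-joint arm with a two-finger parallel gripper is mounted at the origin on the work surface. World frame = base frame: x ahead of the robot, y to its left, z up, the work surface at z = 0. Lengths are in m, angles in rad, forces in N, time in s.
With the tool pointing down it reaches from about 0.35 to 0.9 m from the base axis. Payload 8.1 kg.
Tool frame: the origin (TCP) lies midway between the tips of the shut fingers; the grasp point (between the pads) lies 19 mm behind it; z points along the fingers, y is the line along which they close (so a half turn about z gives the same grasp; the last joint's range is limited). The gripper opens to 92 mm and grips with 3 to 60 N. Pads are 19 mm wide; open, the fingers measure 130 mm over their backs; the gripper's body (75 mm by 190 mm) begins 47 mm behind the grasp point.
Start: joints at [-1.325, 0.434, 0.025, 1.573, -0.012, 1.134, -0.075], TCP at [0.214, 0.587, 0.227] pointing down, gripper open.
Joint ranges: [-2.62, 2.62], [-0.44, 2.09], [-1.27, 1.32], [0.08, 2.57], [-1.32, 4.46], [0.12, 2], [-2.74, 2.74]. Speed limits (rad/s): [2.22, 2.22, 3.01, 3.01, 3.14, 3.14, 3.14].

## Interface

Orientations are given as a rotation vector (axis times angle).
In Python, from cell import observe, cams, job gives the robot as it stands. The module is installed in compiled form; this text tells all that it offers.
- The arm moves only by the tool step_arm, never from a script. Its argument "steps" is a list of rows, each a list of 6 numbers: the shift along the world's x, y, z in mm, then the turn, a rotation vector about the world's x, y, z in rad. In form: [[dx, dy, dz, rx, ry, rz], ...]. A call has 1 to 20 rows; each row shifts and turns the commanded pose from where the row before left it; what a row does not reach is not made up. A row lasts 1/12 s, in which the tool goes at most 41.7 mm and 7.16 degrees, less where a joint would pass 70% of its speed; a pose out of reach is approached as far as the arm can. A call with a gripper value outside its range is refused whole. "gripper" is the opening, from 0 (shut) to 1 (fully open), set as the call begins (left out, the last holds). The fingers move at their own pace and stop on an object; "force" is the grip in N (left out, the last holds). Time passes only in rows, so rows that do not move let the fingers close. It gives the time, the measured TCP pose, the force, the opening and the grip force at its end, in the units of the state.
- observe(): the state, without advancing time (a new reading comes with each control period).
- cams.get_image(name): name is "side" or "top" or "wrist"; returns the picture (480x640x3 uint8, red, green, blue); there is no depth.
- cams.get_calibration(name): a dict with "fov_y" (degrees; the focal length in pixels is half the picture's height over the tangent of half this angle, whatever the lens; pixels are square), "cx", "cy" (the principal point, pixels), "world_to_cam" (4x4, takes a point from world to camera coordinates). Camera axes: x right, y up, looking along -z (the intrinsics and any distortion apply to the point x, -y, -z); pixel columns grow to the right and rows downward; lengths in m; the calibration is good to about 2 mm. A picture is of the moment at which its call begins: read the wrist's pose just before it. get_calibration takes no time and is no camera call; for the wrist camera it gives the pose at the moment of the call.
- job.sign_off(): hands the job in; it is judged then, once.
The state is a dict: "clock": time; "joints": joint angles; "dq": joint speeds; "joint_efforts": joint torques, N m; "position": TCP position; "ee_rot": TCP orientation; "force": force on the tool from outside, world axes, zero at the start; "ft_torque": the same for the moment, N m; "width": opening from 0.0 (shut) to 1.0 (fully open); "gripper_force": force on a finger pad.
Only numpy, scipy, OpenCV 4.12 (cv2) and the standard library are available. Lean on these libraries where they do the work, as an engineer would, in place of code of your own. Each camera call takes 0.05 s, during which the arm holds its last target. There are 200 camera calls.

## Task

One of the four matching canisters standing in the plant tray holds the brass hose nozzle and is clearly heavier than the other three, which hold only wooden plant labels. Find it by its weight, pack it lying flat on its side inside the seed tin (it is too tall to go in upright) and shut the flap lid fully. Leave the other three canisters standing upright in cells of the tray, and do not disturb the pots, the trowel or the brush.

Things in the scene. Friction and masses are not known exactly. Their poses are not given: they have to be found in the camera images.
- can_a: one of four matching plain metal canisters: closed rigid box 42 x 42 x 96 mm with a slip lid, upright in the tray's front row, 61 mm of it above the rim. Origin: centre of its underside, z up its long axis. Gross mass 75 to 95 g with wooden labels inside, 190 to 270 g with the brass nozzle; which one is heavy cannot be seen and changes every start, whatever the name.
- can_b: one of four matching plain metal canisters: closed rigid box 42 x 42 x 96 mm with a slip lid, upright in the tray's front row, 61 mm of it above the rim. Origin: centre of its underside, z up its long axis. Gross mass 75 to 95 g with wooden labels inside, 190 to 270 g with the brass nozzle; which one is heavy cannot be seen and changes every start, whatever the name.
- can_c: one of four matching plain metal canisters: closed rigid box 42 x 42 x 96 mm with a slip lid, upright in the tray's front row, 61 mm of it above the rim. Origin: centre of its underside, z up its long axis. Gross mass 75 to 95 g with wooden labels inside, 190 to 270 g with the brass nozzle; which one is heavy cannot be seen and changes every start, whatever the name.
- can_d: one of four matching plain metal canisters: closed rigid box 42 x 42 x 96 mm with a slip lid, upright in the tray's front row, 61 mm of it above the rim. Origin: centre of its underside, z up its long axis. Gross mass 75 to 95 g with wooden labels inside, 190 to 270 g with the brass nozzle; which one is heavy cannot be seen and changes every start, whatever the name.
- tray: grey hard-silicone plant tray, fixed, 112 x 220 x 38 mm high; 2 rows of 4 cells, each 50 x 50 mm inside, pitch 54 mm, floor 4 mm. Origin: centre of underside. Canisters stand at x = -27, y = -81, -27, 27, 81 mm; in the back row (x = 27) two small pots reach 46 mm above the bench. Tray is left and tin right or the reverse; the bench between them, x 0.38 to 0.55 m near y = 0, is free.
- tin: small open galvanised seed tin, fixed to the bench, 108 x 108 mm and 54 mm high outside, walls and floor 3 mm, so 102 x 102 mm inside and 51 mm deep. Origin: centre of its underside; the flap lid is hinged on its +x side (away from the robot).
- flap (a joint): angle of the tin's flap lid, a steel plate 114 x 114 x 3 mm with a 10 mm tab in the middle of its free edge: 0 is shut flat on the rim; it grows to 1.95 rad as the flap opens up and away from the robot; starts at 1.66 to 1.9. The hinge is stiff (0.12 N m, 1 to 3 N at the edge): the flap stays where it is left and must be pushed right down to its stop.
- flap_hinge (a point): middle of the flap's hinge line, 56.5 mm from the tin's centre along the tin's +x, 54.5 mm above the bench; the hinge line runs along the tin's y.
- flap_edge (a point): middle of the flap's free edge, on its outer face (the upper one when shut), 114 mm from the hinge line.
- pot: terracotta pot, 90 mm across the rim, 82 mm tall, standing between and behind tray and tin; a bystander. Origin: centre of its underside.
- smallpot_1: small terracotta pot, 42 mm across, 42 mm tall, in the back row of the tray (tray y = -81 mm); a bystander. Origin: centre of its underside.
- smallpot_2: small terracotta pot as the other, in the back row of the tray (tray y = +27 mm); a bystander.
- trowel: stainless trowel with a wooden handle, about 290 mm long and 28 mm high, lying crosswise behind; a bystander. Origin: on the bench near the root of the blade, x towards the blade's tip.
- brush: bench brush lying behind on the right, its long axis along x; a bystander. Origin: under its middle.
There are look-alikes about, which are no part of the job. Of the things shaped like the tin, the bare steel one is meant.

How it is judged:
At the end, for the whole second after the job is handed in: The heavy canister lies flat (within 0.1 rad) on the tin's floor, pressing on it with more than 1.4 N (light ones weigh under 1 N); the flap is shut within 0.06 rad; the other three stand upright (within 0.12 rad) on cell floors of the tray; all at rest (value of joint flap below 0.06 rad and contact force between any of can_a, can_b, can_c, can_d and tin above 1.4 N and ((contact force between can_a and tin above 1.4 N and angle between can_a's own z axis and vertical between 1.47 and 1.67 rad and z of can_a in the frame of tin between 0.017 and 0.031 m and x of can_a in the frame of tin between -0.0535 and 0.0535 m and y of can_a in the frame of tin between -0.0535 and 0.0535 m and linear speed of can_a below 0.02 m/s) or (angle between can_a's own z axis and vertical below 0.12 rad and z of can_a in the frame of tray between 0.001 and 0.009 m and x of can_a in the frame of tray between -0.052 and 0.052 m and y of can_a in the frame of tray between -0.106 and 0.106 m and linear speed of can_a below 0.02 m/s)) and ((contact force between can_b and tin above 1.4 N and angle between can_b's own z axis and vertical between 1.47 and 1.67 rad and z of can_b in the frame of tin between 0.017 and 0.031 m and x of can_b in the frame of tin between -0.0535 and 0.0535 m and y of can_b in the frame of tin between -0.0535 and 0.0535 m and linear speed of can_b below 0.02 m/s) or (angle between can_b's own z axis and vertical below 0.12 rad and z of can_b in the frame of tray between 0.001 and 0.009 m and x of can_b in the frame of tray between -0.052 and 0.052 m and y of can_b in the frame of tray between -0.106 and 0.106 m and linear speed of can_b below 0.02 m/s)) and ((contact force between can_c and tin above 1.4 N and angle between can_c's own z axis and vertical between 1.47 and 1.67 rad and z of can_c in the frame of tin between 0.017 and 0.031 m and x of can_c in the frame of tin between -0.0535 and 0.0535 m and y of can_c in the frame of tin between -0.0535 and 0.0535 m and linear speed of can_c below 0.02 m/s) or (angle between can_c's own z axis and vertical below 0.12 rad and z of can_c in the frame of tray between 0.001 and 0.009 m and x of can_c in the frame of tray between -0.052 and 0.052 m and y of can_c in the frame of tray between -0.106 and 0.106 m and linear speed of can_c below 0.02 m/s)) and ((contact force between can_d and tin above 1.4 N and angle between can_d's own z axis and vertical between 1.47 and 1.67 rad and z of can_d in the frame of tin between 0.017 and 0.031 m and x of can_d in the frame of tin between -0.0535 and 0.0535 m and y of can_d in the frame of tin between -0.0535 and 0.0535 m and linear speed of can_d below 0.02 m/s) or (angle between can_d's own z axis and vertical below 0.12 rad and z of can_d in the frame of tray between 0.001 and 0.009 m and x of can_d in the frame of tray between -0.052 and 0.052 m and y of can_d in the frame of tray between -0.106 and 0.106 m and linear speed of can_d below 0.02 m/s))); the robot touches nothing.
It fails at once if a bystander (pot, small pots in the tray, trowel, brush) is moved by more than 25 mm (distance of any of pot, smallpot_1, smallpot_2, trowel, brush from where it was at the start of the episode above 0.025 m).
It also fails if it takes over 72 s, if anything falls off the work surface, if the arm or the gripper's body presses on something with over 40 N, if the wrist force passes 120 N, or if a joint passes its speed limit or range.

## Working session

There is one attempt and no reset: what is moved stays moved. The work goes in short steps, Python scripts to look and compute and a tool call to move; the robot and the scene stay as the last step left them, time stands still between calls to the robot, and variables do not carry over. Pictures are saved under pics/ and viewed, at most 10 in all, crops included, and the job is handed in when it is done.

Besides the shell and the picture viewer there is one more tool, called after "Request:" by a JSON object that holds its "api" and its "payload", one argument or row to a line. step_arm: Moves the arm, as the interface text tells. Its arguments: {"type":"object","properties":{"steps":{"type":"array","items":{"type":"array","items":{"type":"number"}}},"gripper":{"type":"number"},"force":{"type":"number"}},"required":["steps"]}

```bash
mkdir -p pics; python3 - <<'E'
from cell import observe,cams,job
import cv2
s=observe();print({k:s[k] for k in('clock','position','ee_rot','force','width')})
for n in('top','side'):
    im=cams.get_image(n);cv2.imwrite(f'pics/{n}0.png',im[:,:,::-1]);c=cams.get_calibration(n);print(n,c)
E
```

```text
{'clock': 0.0, 'position': array([0.21348894, 0.5868702 , 0.22596256]), 'ee_rot': array([-5.45200058e-01, -3.09376435e+00,  2.43079557e-03]), 'force': array([0.65259198, 0.97620645, 1.0209607 ]), 'width': 0.9983843536693213}
top {'fov_y': 51.4106972084901, 'cx': 323.6823613832939, 'cy': 242.2202979908593, 'world_to_cam': array([[-0.05208646, -0.99863849, -0.00285764,  0.02168998],
       [ 0.97575268, -0.05150154,  0.21273057, -0.5350717 ],
       [-0.21258811,  0.00829203,  0.97710672, -0.84971842],
       [ 0.        ,  0.        ,  0.        ,  1.        ]])}
side {'fov_y': 50.28778037009638, 'cx': 325.35143723874944, 'cy': 232.3906736116796, 'world_to_cam': array([[ 0.88793803, -0.45994747,  0.00379099, -0.4856072 ],
       [ 0.22336149,  0.43837957,  0.87059348, -0.20369947],
       [-0.40208916, -0.7721863 ,  0.49198844, -0.74041987],
       [ 0.        ,  0.        ,  0.        ,  1.        ]])}
```

View pics/top0.png

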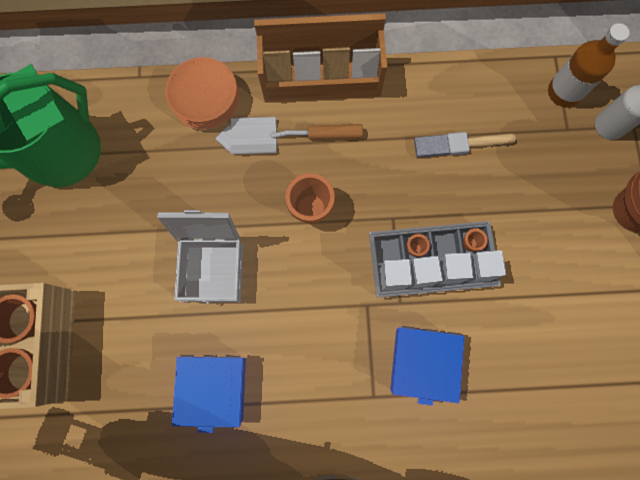

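View pics/side0.png

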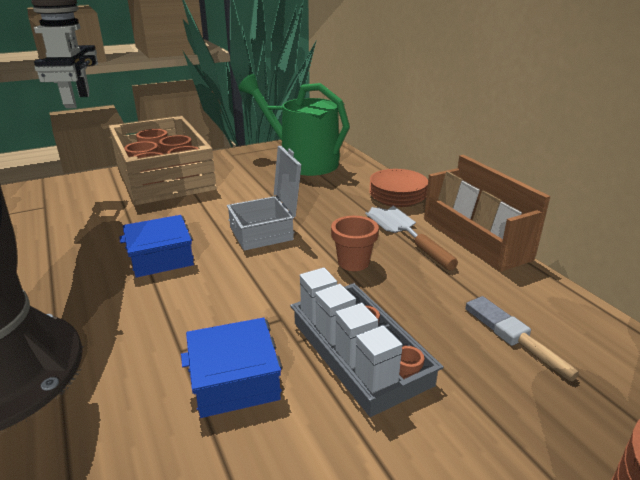

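Top view: bare steel tin at (208,270) with its flap up. Tray at (437,260), with canister tops at (397,273), (427,271), (458,266) and (490,264). Look-alikes: blue tins at (208,390) and (428,363). Other canister-like things (white seed packets at (307,66), (366,65)) are in the wooden box. I choose the bare steel tin and the four boxes in the tray's front row, and check them in one crop.

```bash
cat > h.py <<'E'
import numpy as np,cv2
from cell import observe,cams,job
def K(c):
    f=240/np.tan(np.radians(c['fov_y']/2));return f,c['cx'],c['cy']
def w(name,u,v,z):
    c=cams.get_calibration(name);f,cx,cy=K(c);M=np.array(c['world_to_cam']);R=M[:3,:3];o=-R.T@M[:3,3]
    d=R.T@np.array([(u-cx)/f,-(v-cy)/f,-1.]);return o+d*(z-o[2])/d[2]
def px(name,p):
    c=cams.get_calibration(name);f,cx,cy=K(c);q=np.array(c['world_to_cam'])@np.r_[p,1.]
    return np.array([cx-f*q[0]/q[2],cy+f*q[1]/q[2]])
E
python3 - <<'E'
import cv2
from h import *
im=cv2.imread('pics/top0.png')
a=cv2.resize(im[205:310,155:255],None,fx=4,fy=4,interpolation=cv2.INTER_CUBIC)
b=cv2.resize(im[215:305,365:510],None,fx=4,fy=4,interpolation=cv2.INTER_CUBIC)
import numpy as np
o=np.zeros((420+0,400,3),'u1');o[:]=a
b=cv2.copyMakeBorder(b,0,0,0,0,cv2.BORDER_CONSTANT)
c=np.zeros((600,800,3),'u1');
a=cv2.resize(im[205:310,155:255],None,fx=2.4,fy=2.4,interpolation=cv2.INTER_CUBIC) # 252x240
c[:360,:580]=b;c[360-12+0:600,:0]=0
c[360:600,:228]=cv2.resize(im[205:305,155:250],None,fx=2.4,fy=2.4,interpolation=cv2.INTER_CUBIC)
cv2.imwrite('pics/c1.png',c)
for n,u,v,z in [('tin',208,270,.05)]+[('can',u,v,.1) for u,v in((397,273),(427,271),(458,266),(490,264))]: print(n,w('top',u,v,z).round(4))
E
```

```text
tin [0.4967 0.2059 0.05  ]
can [ 0.4659 -0.1283  0.1   ]
can [ 0.4666 -0.1799  0.1   ]
can [ 0.4725 -0.2337  0.1   ]
can [ 0.473  -0.2888  0.1   ]
```

View pics/c1.png

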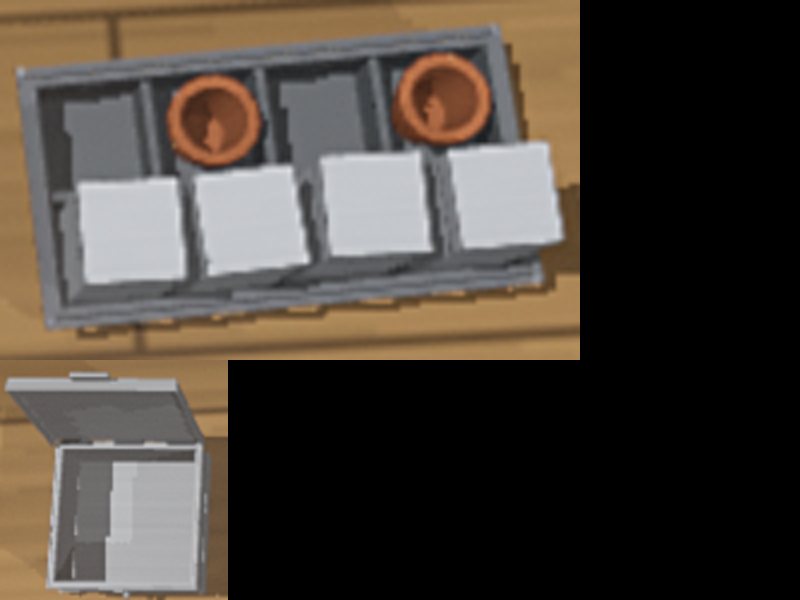

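```bash
python3 - <<'E'
from h import *
C=[[(80,185),(180,178),(186,278),(86,284)],[(194,175),(293,168),(310,264),(208,273)],[(320,157),(420,152),(433,249),(328,257)],[(446,150),(546,143),(563,239),(460,248)],[(18,72),(492,28),(542,280),(48,326)]]
def rep(n,P):
    P=np.array(P)[:,:2];e=[np.linalg.norm(P[i]-P[(i+1)%4])*1e3 for i in range(4)]
    r=cv2.minAreaRect((P*1e3).astype('f4'))
    d=P[0]+P[3]-P[1]-P[2]; d2=P[0]+P[1]-P[2]-P[3]
    print(n,P.mean(0).round(4),np.round(e,1),'yaw y',np.arctan2(-d[0],d[1]).round(3),'yaw x',np.arctan2(d2[1],d2[0]).round(3))
for i,c in enumerate(C): rep(i,[w('top',365+u/4,215+v/4,.1 if i<4 else .038) for u,v in c])
rep('tin',[w('top',155+u/2.4,205+v/2.4,.054) for u,v in [(57,85),(201,83),(203,229),(48,227)]])
E
```

```text
0 [ 0.4662 -0.1305] [43.1 43.2 42.6 42.7] yaw y 0.013 yaw x -0.024
1 [ 0.4684 -0.1814] [42.8 41.9 43.7 42.6] yaw y 0.027 yaw x 0.061
2 [ 0.4726 -0.2351] [43.2 42.2 45.  43.4] yaw y 0.011 yaw x -0.005
3 [ 0.4735 -0.2905] [43.4 42.  44.3 42.7] yaw y 0.027 yaw x 0.034
4 [ 0.498  -0.2079] [223.5 119.6 226.7 119.1] yaw y 0.041 yaw x 0.056
tin [0.4967 0.2049] [109.8 111.3 115.3 108.1] yaw y -0.052 yaw x -0.027
```

The crop shows four white box canisters in the tray's front row, the small pots behind them, and the bare galvanised tin with its flap open. Tops measure about 43 mm and the tray 223 mm, which matches the sizes given. I'm moving above the first canister with the fingers closing along tray x.

Request:
{"api": "step_arm", "payload": {
  "steps": [
    [12.6,-35.8,-1,0,0,-0.059],
    [12.6,-35.8,-1,0,0,-0.059],
    [12.6,-35.8,-1,0,0,-0.059],
    [12.6,-35.8,-1,0,0,-0.059],
    [12.6,-35.8,-1,0,0,-0.059],
    [12.6,-35.8,-1,0,0,-0.059],
    [12.6,-35.8,-1,0,0,-0.059],
    [12.6,-35.8,-1,0,0,-0.059],
    [12.6,-35.8,-1,0,0,-0.059],
    [12.6,-35.8,-1,0,0,-0.059],
    [12.6,-35.8,-1,0,0,-0.059],
    [12.6,-35.8,-1,0,0,-0.059],
    [12.6,-35.8,-1,0,0,-0.059],
    [12.6,-35.8,-1,0,0,-0.059],
    [12.6,-35.8,-1,0,0,-0.059],
    [12.6,-35.8,-1,0,0,-0.059],
    [12.6,-35.8,-1,0,0,-0.059],
    [12.6,-35.8,-1,0,0,-0.059],
    [12.6,-35.8,-1,0,0,-0.059],
    [12.6,-35.8,-1,0,0,-0.059]
  ],
  "gripper": 0.8,
  "force": 20
}}

```text
clock: 1.77
position: [0.4657, -0.1304, 0.2067]
ee_rot: [2.177, 2.265, 0.0]
force: [0.3, 0.8, 0.6]
width: 0.8
gripper_force: 0.0
```

```bash
cat >> h.py <<'E'
from scipy.spatial.transform import Rotation as Ro
def avg(n=6):
    F=[]
    for i in range(n): cams.get_image('top');F.append(np.r_[observe()['force'],observe()['ft_torque']])
    return np.mean(F,0).round(3),np.std(F,0).round(3)
def st():
    s=observe();R=Ro.from_rotvec(s['ee_rot']).as_matrix()
    print('t',round(s['clock'],2),'p',s['position'].round(4),'z',R[:,2].round(3),'y',R[:,1].round(3),'w',round(s['width'],3),'gf',s['gripper_force'],'q',np.round(s['joints'],2))
E
python3 - <<'E'
from h import *
st();print(avg())
st()
im=cams.get_image('wrist');cv2.imwrite('pics/w1.png',im[:,:,::-1])
for p in [(.4662,-.1305,.1),(.4684,-.1814,.1),(.4726,-.2351,.1),(.4735,-.2905,.1)]:print(px('wrist',p))
E
```

```text
t 1.77 p [ 0.4657 -0.1304  0.2067] z [ 0.  0. -1.] y [0.999 0.039 0.   ] w 0.8 gf 0.0 q [-0.39  0.25  0.68  1.97 -0.19  0.98  0.42]
(array([ 0.217, -0.936,  0.279, -0.132,  0.   ,  0.021]), array([0.823, 2.452, 1.074, 0.172, 0.095, 0.036]))
t 2.07 p [ 0.4652 -0.1275  0.2064] z [-0.001  0.001 -1.   ] y [ 0.999  0.043 -0.001] w 0.801 gf 0.0 q [-0.39  0.25  0.68  1.98 -0.19  0.98  0.42]
[317.68560237 242.37074354]
[317.60200222 307.59697655]
[319.89750712 370.57416729]
[317.91040639 429.79432322]
```

View pics/w1.png

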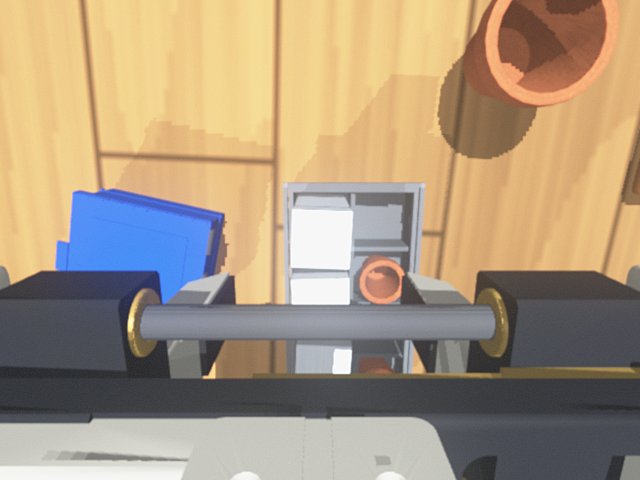

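The first canister's top spans about (291–352, 208–270) in the wrist picture, centred near (321,239) against the predicted (318,242). That is within 3 mm. Next I descend, grip and lift it a little.

Request:
{"api": "step_arm", "payload": {
  "steps": [
    [0.2,0,-24,0,0,0],
    [0.2,0,-24,0,0,0],
    [0.2,0,-24,0,0,0],
    [0.2,0,-24,0,0,0],
    [0.2,0,-24,0,0,0],
    [0.2,0,-22,0,0,0],
    [0,0,0,0,0,0],
    [0,0,0,0,0,0]
  ]
}}

```text
clock: 2.78
position: [0.4661, -0.1275, 0.0645]
ee_rot: [-2.171, -2.268, 0.002]
force: [-0.1, -0.1, 0.3]
width: 0.802
gripper_force: 0.0
```

Request:
{"api": "step_arm", "payload": {
  "steps": [
    [0,0,0,0,0,0],
    [0,0,0,0,0,0],
    [0,0,0,0,0,0],
    [0,0,0,0,0,0],
    [0,0,0,0,0,0],
    [0,0,0,0,0,0]
  ],
  "gripper": 0,
  "force": 20
}}

```text
clock: 3.28
position: [0.4672, -0.1286, 0.0652]
ee_rot: [2.174, 2.267, 0.001]
force: [-0.1, 0.2, 4.4]
width: 0.458
gripper_force: 20.0
```

```bash
python3 - <<'E'
from h import *
st();print(avg(8))
E
```

```text
t 3.28 p [ 0.4672 -0.1286  0.0652] z [ 0.001  0.    -1.   ] y [0.999 0.042 0.001] w 0.458 gf 20.000042393803596 q [-0.25  0.46  0.55  2.12 -0.39  0.66  0.61]
(array([-6.050e-01,  9.140e-01,  6.969e+00,  1.070e-01,  3.190e-01,
        4.000e-03]), array([0.483, 0.415, 0.662, 0.016, 0.022, 0.02 ]))
```

Request:
{"api": "step_arm", "payload": {
  "steps": [
    [0,0,5,0,0,0],
    [0,0,5,0,0,0],
    [0,0,5,0,0,0],
    [0,0,5,0,0,0],
    [0,0,5,0,0,0],
    [0,0,5,0,0,0],
    [0,0,0,0,0,0],
    [0,0,0,0,0,0],
    [0,0,0,0,0,0],
    [0,0,0,0,0,0]
  ]
}}

```text
clock: 4.52
position: [0.4666, -0.1285, 0.0945]
ee_rot: [-2.174, -2.267, 0.0]
force: [-0.6, -1.0, -1.4]
width: 0.461
gripper_force: 20.0
```

```bash
python3 - <<'E'
from h import *
st();print(avg(8));st()
E
```

```text
t 4.52 p [ 0.4666 -0.1285  0.0945] z [-0.  0. -1.] y [ 0.999  0.042 -0.   ] w 0.461 gf 19.999596811830997 q [-0.29  0.42  0.59  2.1  -0.35  0.72  0.57]
(array([-0.171, -0.315, -0.846, -0.091,  0.029,  0.01 ]), array([0.355, 0.536, 0.371, 0.021, 0.024, 0.027]))
t 4.92 p [ 0.4668 -0.1286  0.0947] z [-0. -0. -1.] y [ 0.999  0.042 -0.   ] w 0.457 gf 19.99970555305481 q [-0.29  0.42  0.59  2.1  -0.35  0.72  0.57]
```

About 0.85 N, probably light. I put it back and slide the open fingers along the row to canister 2.

Request:
{"api": "step_arm", "payload": {
  "steps": [
    [0,0,-5,0,0,0],
    [0,0,-5,0,0,0],
    [0,0,-5,0,0,0],
    [0,0,-5,0,0,0],
    [0,0,-5,0,0,0],
    [0,0,-5,0,0,0],
    [0,0,0,0,0,0]
  ]
}}

```text
clock: 5.5
position: [0.4667, -0.1288, 0.0641]
ee_rot: [-2.175, -2.267, 0.0]
force: [-0.1, -0.0, -0.2]
width: 0.461
gripper_force: 20.0
```

Request:
{"api": "step_arm", "payload": {
  "steps": [
    [0,0,0,0,0,0],
    [0,0,0,0,0,0],
    [0,0,0,0,0,0],
    [0,0,0,0,0,0],
    [0,0,0,0,0,0],
    [0.5,-11,0,0,0,0],
    [0.5,-11,0,0,0,0],
    [0.5,-11,0,0,0,0],
    [0.5,-11,0,0,0,0],
    [0.2,-9,0,0,0,0],
    [0,0,0,0,0,0],
    [0,0,0,0,0,0]
  ],
  "gripper": 0.8
}}

```text
clock: 6.5
position: [0.4688, -0.1825, 0.0647]
ee_rot: [2.176, 2.266, -0.0]
force: [0.4, 0.2, 0.9]
width: 0.797
gripper_force: 0.0
```

Request:
{"api": "step_arm", "payload": {
  "steps": [
    [0,0,0,0,0,0],
    [0,0,0,0,0,0],
    [0,0,0,0,0,0],
    [0,0,0,0,0,0],
    [0,0,0,0,0,0],
    [0,0,0,0,0,0],
    [0,0,5,0,0,0],
    [0,0,5,0,0,0],
    [0,0,5,0,0,0],
    [0,0,5,0,0,0],
    [0,0,5,0,0,0],
    [0,0,5,0,0,0],
    [0,0,0,0,0,0],
    [0,0,0,0,0,0],
    [0,0,0,0,0,0],
    [0,0,0,0,0,0]
  ],
  "gripper": 0
}}

```text
clock: 7.83
position: [0.4689, -0.1815, 0.0945]
ee_rot: [-2.174, -2.267, 0.0]
force: [0.3, -0.6, -0.8]
width: 0.458
gripper_force: 20.0
```

```bash
python3 - <<'E'
from h import *
st();print(avg(8));st()
E
```

```text
t 7.83 p [ 0.4689 -0.1815  0.0945] z [-0.  0. -1.] y [ 0.999  0.042 -0.   ] w 0.458 gf 19.999715108424425 q [-0.17  0.44  0.58  2.05 -0.35  0.74  0.67]
(array([-0.043, -0.4  , -0.9  , -0.101,  0.062, -0.011]), array([0.626, 0.321, 0.565, 0.034, 0.026, 0.018]))
t 8.23 p [ 0.469  -0.1817  0.0947] z [-0. -0. -1.] y [ 0.999  0.042 -0.   ] w 0.456 gf 19.99964665621519 q [-0.17  0.44  0.58  2.05 -0.35  0.74  0.67]
```

Canister 2 reads 0.9 N, so it is light as well. Next is canister 3.

Request:
{"api": "step_arm", "payload": {
  "steps": [
    [0,0,-5,0,0,0],
    [0,0,-5,0,0,0],
    [0,0,-5,0,0,0],
    [0,0,-5,0,0,0],
    [0,0,-5,0,0,0],
    [0,0,-5,0,0,0],
    [0,0,0,0,0,0]
  ]
}}

```text
clock: 8.82
position: [0.4691, -0.1818, 0.0641]
ee_rot: [-2.174, -2.267, 0.0]
force: [-0.8, 0.6, -0.5]
width: 0.461
gripper_force: 20.0
```

Request:
{"api": "step_arm", "payload": {
  "steps": [
    [0,0,0,0,0,0],
    [0,0,0,0,0,0],
    [0,0,0,0,0,0],
    [0,0,0,0,0,0],
    [0,0,0,0,0,0],
    [0.6,-11,0,0,0,0],
    [0.6,-11,0,0,0,0],
    [0.6,-11,0,0,0,0],
    [0.6,-11,0,0,0,0],
    [0.6,-10,0,0,0,0],
    [0,0,0,0,0,0],
    [0,0,0,0,0,0]
  ],
  "gripper": 0.8
}}

```text
clock: 9.82
position: [0.4718, -0.2366, 0.0647]
ee_rot: [2.176, 2.265, -0.0]
force: [0.1, 0.0, 0.0]
width: 0.799
gripper_force: 0.0
```

Request:
{"api": "step_arm", "payload": {
  "steps": [
    [0,0,0,0,0,0],
    [0,0,0,0,0,0],
    [0,0,0,0,0,0],
    [0,0,0,0,0,0],
    [0,0,0,0,0,0],
    [0,0,0,0,0,0],
    [0,0,5,0,0,0],
    [0,0,5,0,0,0],
    [0,0,5,0,0,0],
    [0,0,5,0,0,0],
    [0,0,5,0,0,0],
    [0,0,5,0,0,0],
    [0,0,0,0,0,0],
    [0,0,0,0,0,0],
    [0,0,0,0,0,0],
    [0,0,0,0,0,0]
  ],
  "gripper": 0
}}

```text
clock: 11.15
position: [0.4719, -0.2355, 0.0945]
ee_rot: [-2.174, -2.267, 0.0]
force: [-0.3, -0.5, -0.2]
width: 0.464
gripper_force: 19.7
```

```bash
python3 - <<'E'
from h import *
st();print(avg(8));st()
E
```

```text
t 11.15 p [ 0.4719 -0.2355  0.0945] z [-0.  0. -1.] y [ 0.999  0.042 -0.   ] w 0.464 gf 19.651614345784765 q [-0.05  0.48  0.57  1.99 -0.36  0.77  0.77]
(array([ 0.034, -0.111, -0.856, -0.069,  0.049, -0.002]), array([0.283, 0.606, 0.448, 0.013, 0.03 , 0.027]))
t 11.55 p [ 0.472  -0.2356  0.0947] z [-0.  0. -1.] y [ 0.999  0.042 -0.   ] w 0.463 gf 19.65157143655233 q [-0.05  0.48  0.57  1.99 -0.36  0.77  0.77]
```

All three are light, so the fourth should be the heavy one. I check it by lifting.

Request:
{"api": "step_arm", "payload": {
  "steps": [
    [0,0,-5,0,0,0],
    [0,0,-5,0,0,0],
    [0,0,-5,0,0,0],
    [0,0,-5,0,0,0],
    [0,0,-5,0,0,0],
    [0,0,-5,0,0,0],
    [0,0,0,0,0,0]
  ]
}}

```text
clock: 12.13
position: [0.4723, -0.2357, 0.0641]
ee_rot: [2.174, 2.267, 0.0]
force: [-0.1, 0.2, 0.1]
width: 0.461
gripper_force: 20.0
```

Request:
{"api": "step_arm", "payload": {
  "steps": [
    [0,0,0,0,0,0],
    [0,0,0,0,0,0],
    [0,0,0,0,0,0],
    [0,0,0,0,0,0],
    [0,0,0,0,0,0],
    [0.4,-11,0,0,0,0],
    [0.4,-11,0,0,0,0],
    [0.4,-11,0,0,0,0],
    [0.4,-11,0,0,0,0],
    [0.4,-11,0,0,0,0],
    [0,0,0,0,0,0],
    [0,0,0,0,0,0]
  ],
  "gripper": 0.8
}}

```text
clock: 13.13
position: [0.4737, -0.2918, 0.0646]
ee_rot: [2.176, 2.265, -0.0]
force: [-1.6, 0.4, 1.1]
width: 0.801
gripper_force: 0.0
```

Request:
{"api": "step_arm", "payload": {
  "steps": [
    [0,0,0,0,0,0],
    [0,0,0,0,0,0],
    [0,0,0,0,0,0],
    [0,0,0,0,0,0],
    [0,0,0,0,0,0],
    [0,0,0,0,0,0],
    [0,0,5,0,0,0],
    [0,0,5,0,0,0],
    [0,0,5,0,0,0],
    [0,0,5,0,0,0],
    [0,0,5,0,0,0],
    [0,0,5,0,0,0],
    [0,0,0,0,0,0],
    [0,0,0,0,0,0],
    [0,0,0,0,0,0],
    [0,0,0,0,0,0]
  ],
  "gripper": 0,
  "force": 35
}}

```text
clock: 14.47
position: [0.4739, -0.2905, 0.0945]
ee_rot: [-2.174, -2.267, 0.0]
force: [0.2, -0.3, -2.3]
width: 0.457
gripper_force: 35.0
```

```bash
python3 - <<'E'
from h import *
st();print(avg(8));st()
E
```

```text
t 14.47 p [ 0.4739 -0.2905  0.0945] z [-0.  0. -1.] y [ 0.999  0.042 -0.   ] w 0.457 gf 34.99923035502434 q [ 0.06  0.52  0.56  1.93 -0.37  0.8   0.86]
(array([-0.09 , -0.283, -1.828, -0.091,  0.047,  0.009]), array([0.593, 0.625, 0.265, 0.041, 0.018, 0.019]))
t 14.87 p [ 0.474  -0.2906  0.0947] z [-0.  0. -1.] y [ 0.999  0.042 -0.   ] w 0.457 gf 34.99948147684336 q [ 0.06  0.52  0.56  1.93 -0.37  0.8   0.86]
```

Canister 4 reads 1.83 N, so it is the heavy one. I lift it and carry it to the free bench, turning the closing line to y.

Request:
{"api": "step_arm", "payload": {
  "steps": [
    [0,0,30,0,0,0],
    [0,0,35,0,0,0],
    [0,0,35,0,0,0],
    [0,0,35,0,0,0],
    [0,0,30,0,0,0],
    [0,20,0,0,0,0.11],
    [0,20,0,0,0,0.11],
    [0,20,0,0,0,0.11],
    [0,21,0,0,0,0.11],
    [0,21,0,0,0,0.11],
    [0,21,0,0,0,0.11],
    [0,21,0,0,0,0.11],
    [0,21,0,0,0,0.11],
    [0,21,0,0,0,0.11],
    [0,21,0,0,0,0.11],
    [0,21,0,0,0,0.11],
    [0,21,0,0,0,0.11],
    [0,21,0,0,0,0.11],
    [0,20,0,0,0,0.1],
    [0,0,0,0,0,0]
  ]
}}

```text
clock: 16.53
position: [0.4739, 0.0037, 0.2596]
ee_rot: [0.019, -3.141, -0.003]
force: [0.6, 0.6, -2.0]
width: 0.461
gripper_force: 35.0
```

Request:
{"api": "step_arm", "payload": {
  "steps": [
    [0,0,0,0,-0.1,0],
    [0,0,0,0,-0.1,0],
    [0,0,0,0,-0.1,0],
    [0,0,0,0,-0.1,0],
    [0,0,0,0,-0.1,0],
    [0,0,0,0,-0.1,0],
    [0,0,0,0,-0.1,0],
    [0,0,0,0,-0.1,0],
    [0,0,0,0,0,0]
  ]
}}

```text
clock: 17.28
position: [0.4772, -0.0117, 0.2622]
ee_rot: [0.016, 2.429, -0.032]
force: [-0.4, -0.6, -2.6]
width: 0.454
gripper_force: 35.0
```

```bash
python3 - <<'E'
from h import *
st()
E
```

```text
t 17.28 p [ 0.4772 -0.0117  0.2622] z [ 0.653 -0.028 -0.757] y [ 0.021  1.    -0.019] w 0.454 gf 34.999585300683975 q [-0.12 -0.16 -0.09  2.45  0.76  0.22  0.66]
```

Outward tilt hits joint limits at about 41°, because q4 and q6 are near their stops. I tilt inward instead, where q6 has room.

Request:
{"api": "step_arm", "payload": {
  "steps": [
    [-2,0,0,0,0.11,0],
    [-2,0,0,0,0.11,0],
    [-2,0,0,0,0.11,0],
    [-2,0,0,0,0.11,0],
    [-2,0,0,0,0.11,0],
    [-2,0,0,0,0.11,0],
    [-2,0,0,0,0.11,0],
    [-2,0,0,0,0.11,0],
    [-2,0,0,0,0.11,0],
    [-2,0,0,0,0.11,0],
    [-2,0,0,0,0.11,0],
    [-2,0,0,0,0.11,0],
    [-2,0,0,0,0.11,0],
    [-2,0,0,0,0.11,0],
    [-2,0,0,0,0.11,0],
    [-2,0,0,0,0.11,0],
    [0,0,0,0,0,0],
    [0,0,0,0,0,0]
  ]
}}

```text
clock: 18.78
position: [0.4439, -0.0144, 0.2552]
ee_rot: [0.022, -2.173, 0.04]
force: [-0.1, -0.3, -1.0]
width: 0.457
gripper_force: 35.0
```

```bash
python3 - <<'E'
from h import *
st();print(w('top',310,190,.082))
E
```

```text
t 18.78 p [ 0.4439 -0.0144  0.2552] z [-0.823 -0.037 -0.566] y [-0.031  0.999 -0.021] w 0.457 gf 34.99945353716612 q [-0.23  0.76  0.29  1.37 -0.1   2.    1.68]
[0.62813914 0.01353856 0.082     ]
```

Request:
{"api": "step_arm", "payload": {
  "steps": [
    [-1,0,-20,0,0,0],
    [-1,0,-25,0,0,0],
    [-1,0,-25,0,0,0],
    [-1,0,-25,0,0,0],
    [-1,0,-25,0,0,0],
    [-1,0,-25,0,0,0],
    [-1,0,-20,0,0,0],
    [-1,0,-15,0,0,0],
    [0,0,0,0,0,0],
    [0,0,0,0,0,0]
  ]
}}

```text
clock: 19.62
position: [0.4362, -0.0157, 0.0776]
ee_rot: [0.018, -2.176, 0.046]
force: [-0.4, 0.5, -1.5]
width: 0.456
gripper_force: 35.0
```

```bash
python3 - <<'E'
from h import *
st()
s=observe();R=Ro.from_rotvec(s['ee_rot']).as_matrix()
c=[s['position']+R@np.array([a,b,.06]) for a in(-.021,.021) for b in(-.021,.021)]
print(np.round(c,4));print(s['force'])
E
```

```text
t 19.62 p [ 0.4362 -0.0157  0.0776] z [-0.821 -0.04  -0.569] y [-0.03   0.999 -0.026] w 0.456 gf 34.99952953308821 q [-0.22  0.95  0.26  1.48 -0.13  1.71  1.68]
[[ 0.3995 -0.0392  0.0268]
 [ 0.3982  0.0028  0.0257]
 [ 0.3756 -0.039   0.0613]
 [ 0.3743  0.003   0.0602]]
[-0.42785279  0.47377052 -1.4690311 ]
```

Request:
{"api": "step_arm", "payload": {
  "steps": [
    [0,0,-8,0,0,0],
    [0,0,-8,0,0,0],
    [0,0,-5,0,0,0],
    [0,0,-3,0,0,0],
    [0,0,0,0,0,0],
    [0,0,0,0,0,0]
  ]
}}

```text
clock: 20.12
position: [0.4357, -0.0162, 0.0524]
ee_rot: [0.018, -2.175, 0.047]
force: [0.1, 0.5, -0.7]
width: 0.459
gripper_force: 35.0
```

Request:
{"api": "step_arm", "payload": {
  "steps": [
    [0,0,0,0,0,0],
    [0,0,0,0,0,0],
    [0,0,0,0,0,0],
    [0,0,0,0,0,0],
    [0,0,0,0,0,0],
    [0,0,0,0,0,0],
    [0,0,0,0,0,0]
  ],
  "gripper": 0.8
}}

```text
clock: 20.7
position: [0.4356, -0.0163, 0.0522]
ee_rot: [0.018, -2.175, 0.047]
force: [0.2, 0.7, 0.3]
width: 0.796
gripper_force: 0.0
```

Request:
{"api": "step_arm", "payload": {
  "steps": [
    [0,0,15,0,0,0],
    [0,0,30,0,0,0],
    [0,0,35,0,0,0],
    [0,0,35,0,0,0],
    [0,0,35,0,0,0],
    [0,0,20,0,-0.11,0],
    [0,0,0,0,-0.11,0],
    [0,0,0,0,-0.11,0],
    [0,0,0,0,-0.11,0],
    [0,0,0,0,-0.11,0],
    [0,0,0,0,-0.11,0],
    [0,0,0,0,-0.11,0],
    [0,0,0,0,-0.11,0],
    [0,0,0,0,-0.08,0],
    [0,0,0,0,0,0]
  ]
}}

```text
clock: 21.95
position: [0.4327, -0.0167, 0.2235]
ee_rot: [-0.009, -3.139, 0.061]
force: [-0.6, -0.4, -0.6]
width: 0.8
gripper_force: 0.0
```

```bash
python3 - <<'E'
from h import *
st()
cv2.imwrite('pics/side2.png',cams.get_image('side')[:,:,::-1])
cv2.imwrite('pics/top2.png',cams.get_image('top')[:,:,::-1])
print(px('top',(.45,-.017,.042)))
a=cv2.imread('pics/side2.png')[150:420,130:530];b=cv2.imread('pics/top2.png')[180:310,150:510]
o=np.zeros((600,800,3),'u1');o[:311,:461]=cv2.resize(a,(461,311));o[311:600,:800]=cv2.resize(b,(800,289));cv2.imwrite('pics/v2.png',o)
E
```

```text
t 21.95 p [ 0.4327 -0.0167  0.2235] z [-0.002 -0.039 -0.999] y [ 0.006  0.999 -0.039] w 0.8 gf 0.0 q [-0.38  0.12  0.29  2.03  0.01  1.    1.47]
[332.01003327 289.71984297]
```

View pics/v2.png

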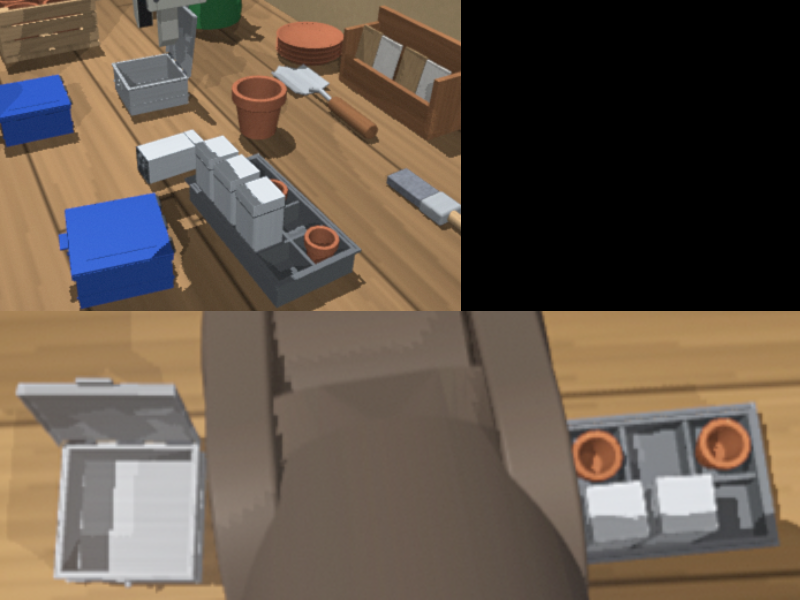

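The side part shows the heavy canister lying flat on the bench by the tray at about (170,155). Three cans remain standing in the tray, and the pot and tin are untouched. I level the tool and look with the wrist camera.

Request:
{"api": "step_arm", "payload": {
  "steps": [
    [20,0,0,0.039,0,0],
    [20,0,0,0,0,0],
    [20,0,0,0,0,0],
    [0,0,0,0,0,0],
    [0,0,0,0,0,0],
    [0,0,0,0,0,0]
  ]
}}

```text
clock: 22.55
position: [0.4954, -0.0165, 0.2216]
ee_rot: [-0.008, -3.132, 0.004]
force: [-0.1, 0.0, 0.5]
width: 0.8
gripper_force: 0.0
```

```bash
python3 - <<'E'
from h import *
st()
im=cams.get_image('wrist')[:,:,::-1];cv2.imwrite('pics/w3.png',im)
p=px('wrist',(.45,-.017,.042));print(p)
E
```

```text
t 22.55 p [ 0.4954 -0.0165  0.2216] z [-0.009 -0.002 -1.   ] y [ 0.005  1.    -0.002] w 0.8 gf 0.0 q [-0.32  0.23  0.3   1.9  -0.08  1.03  1.58]
[316.25889259 167.26729884]
```

View pics/w3.png

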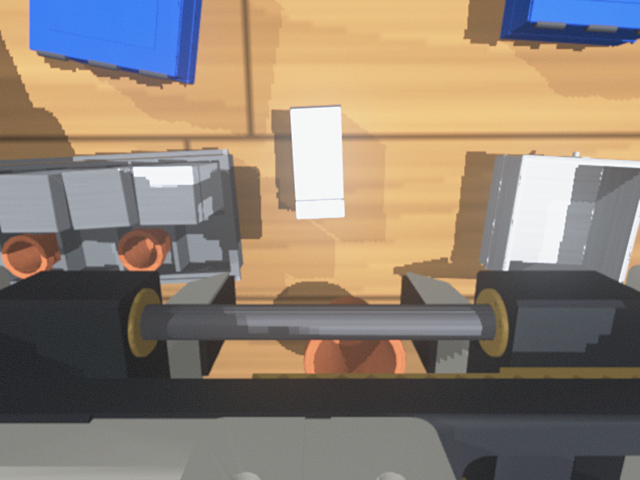

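```bash
python3 - <<'E'
from h import *
c=cams.get_calibration('wrist');M=np.array(c['world_to_cam']);print('cam',(-M[:3,:3].T@M[:3,3]).round(3),K(c))
for n,u,v in [('A',291,107),('B',341,105),('C',345,217),('D',298,219),('C2',344,200),('D2',297,201)]:print(n,w('wrist',u,v,.042).round(4))
E
```

```text
cam [ 0.431 -0.015  0.381] (np.float64(380.43431074344375), 317.69495046249756, 238.80970197212892)
A [ 0.3997 -0.0381  0.042 ]
B [0.3983 0.0042 0.042 ]
C [0.4945 0.0088 0.042 ]
D [ 0.4961 -0.0338  0.042 ]
C2 [0.479  0.0077 0.042 ]
D2 [ 0.4797 -0.0344  0.042 ]
```

The canister's top-face corners (291,107), (341,105), (345,217) and (298,219) give 96 × 42 mm, as they should. Before grasping I measure the tin the same way.

Request:
{"api": "step_arm", "payload": {
  "steps": [
    [0,25,5,0,0,0],
    [0,31,5,0,0,0],
    [0,31,5,0,0,0],
    [0,31,5,0,0,0],
    [0,31,0,0,0,0],
    [0,31,0,0,0,0],
    [0,25,0,0,0,0],
    [0,15,0,0,0,0],
    [0,0,0,0,0,0],
    [0,0,0,0,0,0],
    [0,0,0,0,0,0]
  ]
}}

```text
clock: 23.52
position: [0.4954, 0.2025, 0.2422]
ee_rot: [-0.009, -3.135, 0.004]
force: [0.4, -0.3, -0.0]
width: 0.796
gripper_force: 0.0
```

```bash
python3 - <<'E'
from h import *
st()
im=cams.get_image('wrist')[:,:,::-1];cv2.imwrite('pics/w4.png',im)
p=px('wrist',(.4967,.205,.054));print(p)
c=im[60:280,180:460];cv2.imwrite('pics/w4c.png',cv2.resize(c,None,fx=2.5,fy=2.5,interpolation=cv2.INTER_CUBIC))
import pickle;pickle.dump(cams.get_calibration('wrist'),open('w4.pkl','wb'))
E
```

```text
t 23.52 p [0.4954 0.2025 0.2422] z [-0.007 -0.003 -1.   ] y [ 0.006  1.    -0.003] w 0.796 gf 0.0 q [-0.64  0.28  0.19  1.78 -0.06  1.1   1.14]
[320.32132729 216.95691142]
```

View pics/w4c.png

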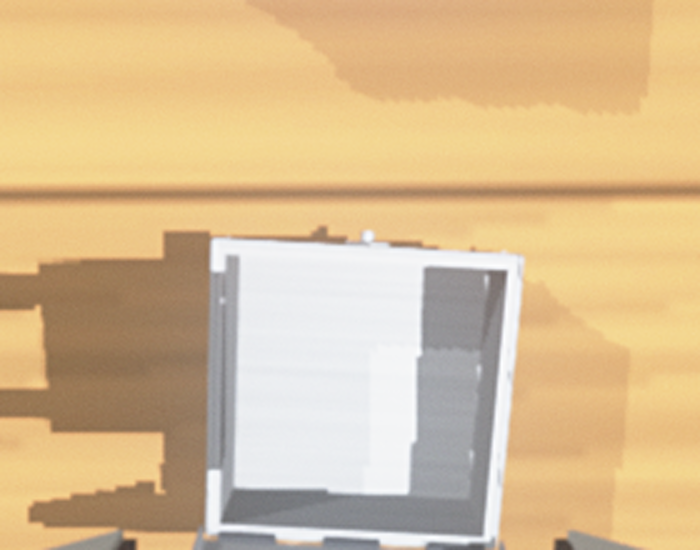

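```bash
python3 - <<'E'
from h import *
P=[w('wrist',180+u/2.5,60+v/2.5,.054) for u,v in [(211,239),(523,255),(497,540),(205,530)]]
I=[w('wrist',180+u/2.5,60+v/2.5,.054) for u,v in [(224,254),(508,268),(487,532),(218,524)]]
for Q in(P,I):
    Q=np.array(Q);print(Q.round(4).tolist(),Q.mean(0).round(4))
f=P[1]-P[0];print('front edge',np.linalg.norm(f),'yaw',np.arctan2(-f[0],f[1]), 'left',np.linalg.norm(P[3]-P[0]),np.arctan2(*(P[3]-P[0])[[1,0]]),'right',np.linalg.norm(P[2]-P[1]),np.arctan2(*(P[2]-P[1])[[1,0]]))
yaw=np.arctan2(-f[0],f[1]);m=(P[0]+P[1])/2;print('centre from front',m+.054*np.array([np.cos(yaw),np.sin(yaw),0]))
print([w('wrist',180+u/2.5,60+v/2.5,.003).round(4).tolist() for u,v in [(236,488),(475,497)]],'floor far')
E
```

```text
[[0.4407, 0.1553, 0.054], [0.447, 0.267, 0.054], [0.5549, 0.2611, 0.054], [0.5502, 0.1486, 0.054]] [0.4982 0.208  0.054 ]
[[0.446, 0.1598, 0.054], [0.4516, 0.2617, 0.054], [0.5516, 0.2572, 0.054], [0.5478, 0.1537, 0.054]] [0.4993 0.2081 0.054 ]
front edge 0.11181823315599543 yaw -0.05648397525765837 left 0.10970341129321168 -0.06134191042835535 right 0.10802515210905375 -0.05390101771178371
centre from front [0.49779012 0.20808565 0.054     ]
[[0.5485, 0.1548, 0.003], [0.5532, 0.2593, 0.003]] floor far
```

Tin rim corners give centre (0.498, 0.208) and yaw −0.056, with sides of 108–112 mm against the nominal 108. I return to the lying canister and grip it.

Request:
{"api": "step_arm", "payload": {
  "steps": [
    [-6,-26,0,0.003,-0.007,0.013],
    [-6,-28,0,0,0,0.013],
    [-6,-28,0,0,0,0.013],
    [-6,-28,0,0,0,0.013],
    [-6,-28,0,0,0,0],
    [-6,-28,0,0,0,0],
    [-6,-28,0,0,0,0],
    [-6,-23,0,0,0,0],
    [0,0,-20,0,0,0],
    [0,0,-35,0,0,0],
    [0,0,-35,0,0,0],
    [0,0,-35,0,0,0],
    [0,0,-35,0,0,0],
    [0,0,-20,0,0,0],
    [0,0,0,0,0,0],
    [0,0,0,0,0,0]
  ],
  "gripper": 0.8
}}

```text
clock: 24.9
position: [0.4467, -0.0144, 0.062]
ee_rot: [0.071, -3.139, -0.001]
force: [0.6, -1.0, 1.0]
width: 0.798
gripper_force: 0.0
```

```bash
python3 - <<'E'
from h import *
st()
E
```

```text
t 24.9 p [ 0.4467 -0.0144  0.062 ] z [-0.002  0.001 -1.   ] y [-0.045  0.999  0.001] w 0.798 gf 0.0 q [-0.28  0.39  0.25  2.19 -0.17  0.58  1.71]
```

Aligned. I go down 50 mm, grip, and lift to 130 mm.

Request:
{"api": "step_arm", "payload": {
  "steps": [
    [0,0,-20,0,0,0],
    [0,0,-15,0,0,0],
    [0,0,-10,0,0,0],
    [0,0,-5,0,0,0],
    [0,0,0,0,0,0],
    [0,0,0,0,0,0]
  ]
}}

```text
clock: 25.4
position: [0.4485, -0.0135, 0.0134]
ee_rot: [-0.073, 3.139, 0.002]
force: [-0.4, -0.7, -0.2]
width: 0.801
gripper_force: 0.0
```

Request:
{"api": "step_arm", "payload": {
  "steps": [
    [0,0,0,0,0,0],
    [0,0,0,0,0,0],
    [0,0,0,0,0,0],
    [0,0,0,0,0,0],
    [0,0,0,0,0,0],
    [0,0,0,0,0,0],
    [0,0,10,0,0,0],
    [0,0,20,0,0,0],
    [0,0,30,0,0,0],
    [0,0,30,0,0,0],
    [0,0,20,0,0,0],
    [0,0,10,0,0,0],
    [0,0,0,0,0,0]
  ],
  "gripper": 0,
  "force": 40
}}

```text
clock: 26.48
position: [0.4487, -0.013, 0.1341]
ee_rot: [-0.074, 3.137, 0.003]
force: [0.5, -0.2, -2.4]
width: 0.454
gripper_force: 40.0
```

```bash
python3 - <<'E'
from h import *
st();print(avg(3))
st()
im=cams.get_image('wrist')[:,:,::-1];cv2.imwrite('pics/w5.png',im)
z=observe()['position'][2]-.012+.042
print([px('wrist',(.4472+dx*np.cos(.046)-dy*np.sin(.046),-.0147+dx*np.sin(.046)+dy*np.cos(.046),z)).round(0) for dx in(-.048,.048) for dy in(-.021,.021)])
E
```

```text
t 26.48 p [ 0.4487 -0.013   0.1341] z [ 0.004  0.002 -1.   ] y [-0.047  0.999  0.002] w 0.454 gf 39.99942898750305 q [-0.34  0.26  0.3   2.12 -0.11  0.77  1.66]
(array([ 0.104,  0.661, -1.987,  0.029,  0.018, -0.016]), array([0.226, 0.588, 0.542, 0.029, 0.031, 0.019]))
t 26.63 p [ 0.4469 -0.0132  0.1313] z [-0.001  0.001 -1.   ] y [-0.047  0.999  0.001] w 0.457 gf 39.999271631240845 q [-0.34  0.27  0.3   2.13 -0.12  0.76  1.66]
[array([249., 196.]), array([373., 196.]), array([260., 434.]), array([364., 434.])]
```

View pics/w5.png

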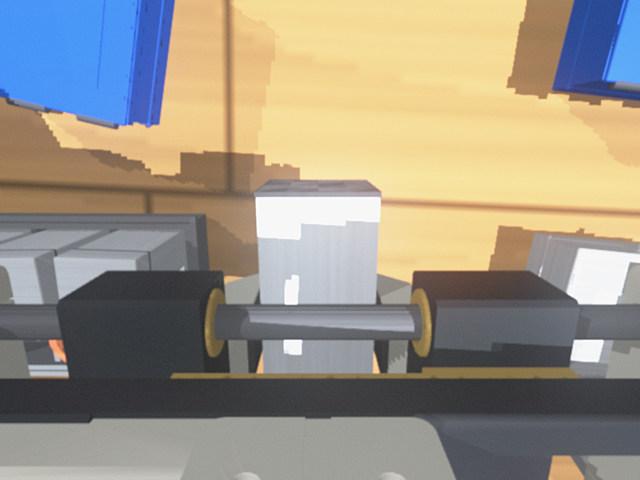

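The wrist picture shows the canister held level between the fingers. Its near edge is at row 194 against the predicted 196, so it is centred to about 1 mm. I carry it over the tin.

Request:
{"api": "step_arm", "payload": {
  "steps": [
    [5,22,0,0,0,-0.013],
    [6,25,0,0,0,-0.013],
    [6,25,0,0,0,-0.013],
    [6,25,0,0,0,-0.013],
    [6,25,0,0,0,-0.013],
    [6,25,0,0,0,-0.013],
    [6,25,0,0,0,-0.013],
    [6,25,0,0,0,-0.012],
    [4.5,25,0,0,0,0],
    [0,0,-20,0,0,0],
    [0,0,-20,0,0,0],
    [0,0,-12,0,0,0],
    [0,0,0,0,0,0],
    [0,0,0,0,0,0],
    [0,0,0,0,0,0]
  ]
}}

```text
clock: 27.93
position: [0.4992, 0.2085, 0.0801]
ee_rot: [0.089, 3.14, 0.001]
force: [-0.1, 0.4, -1.6]
width: 0.451
gripper_force: 40.0
```

```bash
python3 - <<'E'
from h import *
st();print(avg(2));st()
im=cams.get_image('wrist')[:,:,::-1];cv2.imwrite('pics/w6.png',im)
t=cams.get_image('top')[:,:,::-1];cv2.imwrite('pics/t6.png',t)
s=cams.get_image('side')[:,:,::-1]
o=np.zeros((600,800,3),'u1');o[:480,:380]=cv2.resize(im[150:390,220:410],(380,480));o[:480,380:800]=cv2.resize(s[150:270,210:315],(420,480))
cv2.imwrite('pics/v6.png',o)
f=lambda dx,dy,z:px('wrist',(.498+dx*np.cos(-.056)-dy*np.sin(-.056),.208+dx*np.sin(-.056)+dy*np.cos(-.056),z))
for a in(f(-.054,-.054,.054),f(-.054,.054,.054)):print(((a-[220,150])*2).round(0))
E
```

```text
t 27.93 p [0.4992 0.2085 0.0801] z [ 0.     0.001 -1.   ] y [0.056 0.998 0.001] w 0.451 gf 39.99931275844574 q [-0.67  0.48  0.24  1.96 -0.16  0.73  1.18]
(array([-0.13 , -0.128, -1.717, -0.03 , -0.007,  0.   ]), array([0.653, 0.063, 0.26 , 0.021, 0.005, 0.022]))
t 28.03 p [0.4997 0.2088 0.0808] z [ 0.002  0.002 -1.   ] y [0.056 0.998 0.002] w 0.457 gf 39.999298453330994 q [-0.67  0.47  0.24  1.96 -0.16  0.73  1.18]
[-38.  26.]
[413.  26.]
```

View pics/v6.png

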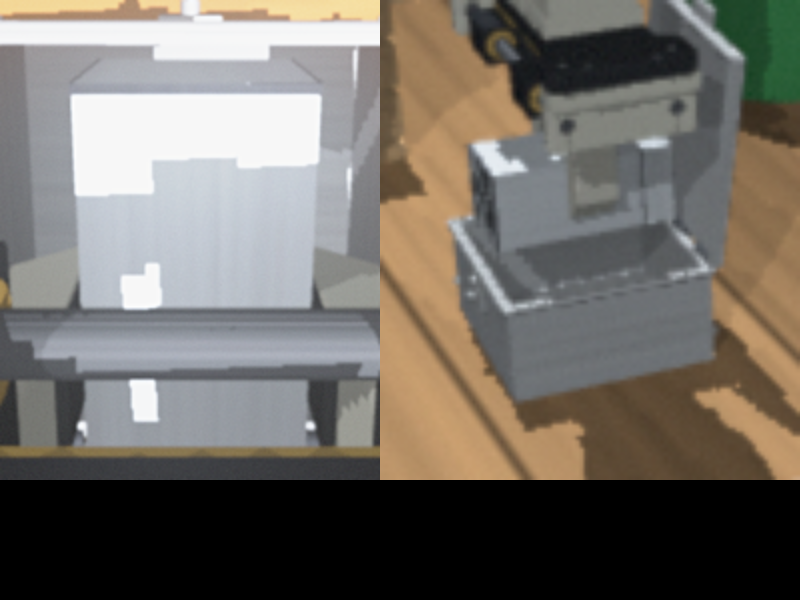

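```bash
python3 - <<'E'
from h import *
st()
zb=observe()['position'][2]-.0125
for n,r,z in[('rim out',20,.054),('rim in',44,.054),('can top',93,zb+.042),('can bot',58,zb)]:print(n,w('wrist',220+200/2,150+r/2,z).round(4))
E
```

```text
t 28.18 p [0.4995 0.2089 0.0809] z [ 0.002  0.002 -1.   ] y [0.056 0.998 0.002] w 0.457 gf 39.99924123287201 q [-0.67  0.47  0.24  1.96 -0.16  0.73  1.18]
rim out [0.4428 0.2141 0.054 ]
rim in [0.4484 0.2138 0.054 ]
can top [0.4522 0.2131 0.1104]
can bot [0.4504 0.2136 0.0684]
```

The rim–canister gap at the front is about 3 mm as intended, so I lower it.

Request:
{"api": "step_arm", "payload": {
  "steps": [
    [0,0,-10,0,0,0],
    [0,0,-8,0,0,0],
    [0,0,-6,0,0,0],
    [0,0,-6,0,0,0],
    [0,0,0,0,0,0],
    [0,0,0,0,0,0]
  ]
}}

```text
clock: 28.68
position: [0.4988, 0.2085, 0.0495]
ee_rot: [-0.088, -3.14, -0.001]
force: [-0.0, -0.8, -1.9]
width: 0.455
gripper_force: 40.0
```

No contact force, and the canister's bottom is already 17 mm below the rim. I continue down.

Request:
{"api": "step_arm", "payload": {
  "steps": [
    [0,0,-8,0,0,0],
    [0,0,-8,0,0,0],
    [0,0,-8,0,0,0],
    [0,0,-5,0,0,0],
    [0,0,-3,0,0,0],
    [0,0,0,0,0,0],
    [0,0,0,0,0,0],
    [0,0,0,0,0,0]
  ]
}}

```text
clock: 29.35
position: [0.4993, 0.2088, 0.0184]
ee_rot: [0.088, 3.139, 0.002]
force: [0.2, 0.6, -1.0]
width: 0.454
gripper_force: 40.0
```

```bash
python3 - <<'E'
from h import *
st();print(avg(4));st()
E
```

```text
t 29.35 p [0.4993 0.2088 0.0184] z [ 0.001  0.001 -1.   ] y [0.056 0.998 0.001] w 0.454 gf 39.99918580055237 q [-0.64  0.57  0.2   1.99 -0.2   0.59  1.21]
(array([-0.091,  0.363, -1.683,  0.019, -0.014,  0.012]), array([0.274, 0.111, 0.47 , 0.008, 0.031, 0.018]))
t 29.55 p [0.4993 0.2088 0.0185] z [ 0.001  0.001 -1.   ] y [0.056 0.998 0.001] w 0.46 gf 39.99925196170807 q [-0.64  0.57  0.2   1.99 -0.2   0.59  1.21]
```

Request:
{"api": "step_arm", "payload": {
  "steps": [
    [0,0,-1.5,0,0,0],
    [0,0,-1,0,0,0],
    [0,0,0,0,0,0]
  ]
}}

```text
clock: 29.8
position: [0.4991, 0.2087, 0.0155]
ee_rot: [0.088, 3.14, 0.002]
force: [-0.4, 0.3, -2.0]
width: 0.454
gripper_force: 40.0
```

Request:
{"api": "step_arm", "payload": {
  "steps": [
    [0,0,0,0,0,0],
    [0,0,0,0,0,0],
    [0,0,0,0,0,0],
    [0,0,0,0,0,0],
    [0,0,0,0,0,0]
  ],
  "gripper": 0.56
}}

```text
clock: 30.22
position: [0.4992, 0.2087, 0.0158]
ee_rot: [0.088, 3.14, 0.002]
force: [-0.4, 0.1, 0.3]
width: 0.562
gripper_force: 0.0
```

Request:
{"api": "step_arm", "payload": {
  "steps": [
    [0,0,5,0,0,0],
    [0,0,10,0,0,0],
    [0,0,25,0,0,0],
    [0,0,35,0,0,0],
    [0,0,35,0,0,0],
    [0,0,35,0,0,0],
    [0,0,35,0,0,0],
    [0,0,35,0,0,0],
    [0,0,10,0,0,0],
    [0,0,0,0,0,0]
  ]
}}

```text
clock: 31.05
position: [0.5008, 0.2093, 0.245]
ee_rot: [0.088, 3.134, 0.008]
force: [-0.5, -0.3, 0.1]
width: 0.563
gripper_force: 0.0
```

```bash
python3 - <<'E'
from h import *
st()
im=cams.get_image('wrist')[:,:,::-1];t=cams.get_image('top')[:,:,::-1];s=cams.get_image('side')[:,:,::-1]
o=np.zeros((600,800,3),'u1');o[:300,:400]=im[100:400,120:520];o[:300,400:700]=cv2.resize(s[140:260,200:320],(300,300))
o[300:600]=cv2.resize(t[170:310,140:513],(800,300));cv2.imwrite('pics/v7.png',o)
E
```

```text
t 31.05 p [0.5008 0.2093 0.245 ] z [ 0.007  0.005 -1.   ] y [0.056 0.998 0.005] w 0.563 gf 0.0 q [-0.72  0.28  0.29  1.77 -0.09  1.09  1.12]
```

View pics/v7.png

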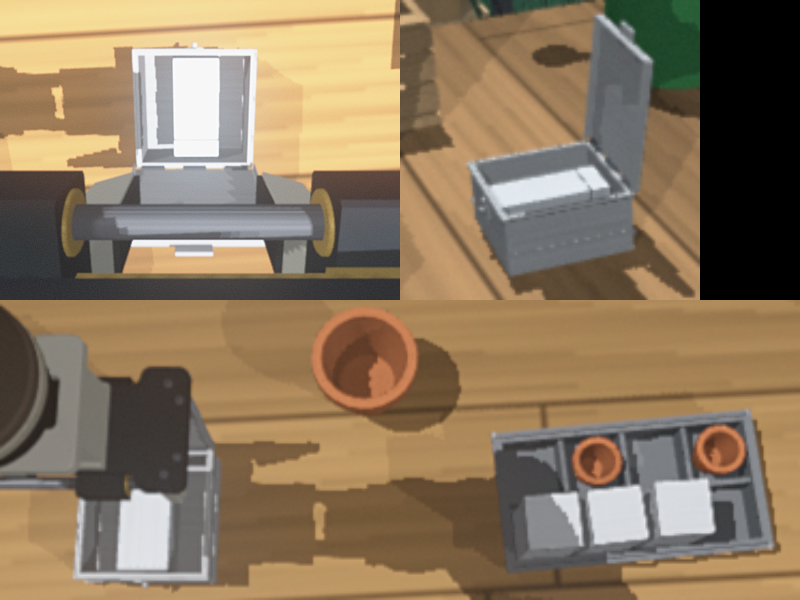

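The canister lies flat in the tin, lower than the rim. The three light ones stand in the tray and the pots are untouched. Now I take the shut fingers behind the flap.

Request:
{"api": "step_arm", "payload": {
  "steps": [
    [20,0,0,0,0,0],
    [30,0,0,0,0,0],
    [30,0,0,0,0,0],
    [30,0,0,0,0,0],
    [25,-2,0,0,0,0],
    [5,0,0,0,0,0],
    [0,0,0,0,0,0],
    [0,0,-20,0,0,0],
    [0,0,-30,0,0,0],
    [0,0,-30,0,0,0],
    [0,0,-25,0,0,0],
    [0,0,0,0,0,0]
  ],
  "gripper": 0,
  "force": 10
}}

```text
clock: 32.2
position: [0.6339, 0.2062, 0.1296]
ee_rot: [-0.086, -3.131, 0.004]
force: [-0.5, 0.6, -0.0]
width: 0.006
gripper_force: 0.0
```

```bash
python3 - <<'E'
from h import *
st();print(observe()['force'])
E
```

```text
t 32.2 p [0.6339 0.2062 0.1296] z [-0.01  -0.002 -1.   ] y [ 0.055  0.998 -0.003] w 0.006 gf 0.0 q [-0.57  0.6   0.28  1.58 -0.19  1.    1.28]
[-0.45442915  0.56441106 -0.0229572 ]
```

Request:
{"api": "step_arm", "payload": {
  "steps": [
    [-19,0,0,0,0,0],
    [-19,0,2,0,0,0],
    [-15,0,2,0,0,0],
    [-15,1,0,0,0,0],
    [-18,1,-1,0,0,0],
    [-18,1,-1,0,0,0],
    [-13,1,-5,0,0,0],
    [-13,1,-6,0,0,0],
    [0,0,0,0,0,0]
  ]
}}

```text
clock: 32.95
position: [0.506, 0.2122, 0.127]
ee_rot: [-0.085, -3.139, -0.002]
force: [-1.4, 0.8, -0.1]
width: 0.006
gripper_force: 0.0
```

Request:
{"api": "step_arm", "payload": {
  "steps": [
    [-11,0,-8,0,0,0],
    [-11,0,-9,0,0,0],
    [-8,0,-12,0,0,0],
    [-8,0,-12,0,0,0],
    [-3,0,-9,0,0,0],
    [-3,0,-6,0,0,0],
    [0,0,0,0,0,0],
    [0,0,0,0,0,0]
  ]
}}

```text
clock: 33.62
position: [0.4654, 0.2116, 0.0709]
ee_rot: [0.088, 3.14, 0.001]
force: [0.3, 0.1, 0.7]
width: 0.005
gripper_force: 0.0
```

Request:
{"api": "step_arm", "payload": {
  "steps": [
    [-1,0,-4,0,0,0],
    [0,0,-4,0,0,0],
    [0,0,-3,0,0,0],
    [0,0,-2,0,0,0],
    [0,0,0,0,0,0],
    [0,0,0,0,0,0]
  ]
}}

```text
clock: 34.12
position: [0.4643, 0.2117, 0.0578]
ee_rot: [0.088, 3.14, 0.002]
force: [-0.7, 0.2, 3.5]
width: 0.009
gripper_force: 2.0
```

Request:
{"api": "step_arm", "payload": {
  "steps": [
    [0,0,-2,0,0,0],
    [0,0,0,0,0,0],
    [0,0,0,0,0,0]
  ]
}}

```text
clock: 34.37
position: [0.4644, 0.2118, 0.0573]
ee_rot: [0.088, 3.139, 0.004]
force: [-7.0, -3.3, 29.0]
width: 0.009
gripper_force: 14.3
```

The force rises to 29 N at z = 57.3 mm, the height of the lid's top when shut, so the flap is on its stop. I retract and check.

Request:
{"api": "step_arm", "payload": {
  "steps": [
    [0,0,3,0,0,0],
    [0,0,15,0,0,0],
    [0,0,35,0,0,0],
    [0,0,35,0,0,0],
    [-10,0,35,0,0,0],
    [-20,-30,20,0,0,0],
    [-20,-35,0,0,0,0],
    [-20,-35,0,0,0,0],
    [0,-35,0,0,0,0],
    [0,-35,0,0,0,0],
    [0,0,0,0,0,0],
    [0,0,0,0,0,0]
  ]
}}

```text
clock: 35.37
position: [0.3939, 0.0401, 0.1988]
ee_rot: [0.094, 3.139, 0.002]
force: [0.5, 0.3, 0.5]
width: 0.006
gripper_force: 0.0
```

```bash
python3 - <<'E'
from h import *
st()
s=cams.get_image('side')[:,:,::-1];cv2.imwrite('pics/s8.png',s)
t=cams.get_image('top')[:,:,::-1];cv2.imwrite('pics/t8.png',t)
# numeric check of flap: bright-edge/lid outline in side view; profile where open flap stood vs. start, and lid free-edge height along the front
a=cv2.imread('pics/side0.png').astype(int);print('flap region change',np.abs(a-s)[155:195,280:296].mean())
f=lambda dx,dy,z:(.498+dx*np.cos(-.056)-dy*np.sin(-.056),.208+dx*np.sin(-.056)+dy*np.cos(-.056),z)
for n,img in(('side',s),('top',t)):
  g=img.astype(np.uint8).mean(2)
  print(n,'pred lid-top front corners shut, and 0.1rad',[px(n,f(.0565-.114*np.cos(q),y,.0575+.114*np.sin(q))).round(1).tolist() for q in(0,.1) for y in(-.057,.057)])
c=px('side',f(-.0575,.025,.0575)).round().astype(int);g=s.mean(2);print('side column',c,g[c[1]-12:c[1]+14,c[0]].round(0).tolist())
c=px('top',f(-.0575,-.025,.0575)).round().astype(int);g=t.mean(2);print('top column',c,g[c[1]-10:c[1]+10,c[0]].round(0).tolist())
E
```

```text
t 35.37 p [0.3939 0.0401 0.1988] z [ 0.001  0.002 -1.   ] y [0.06  0.998 0.002] w 0.006 gf 0.0 q [-0.61  0.08  0.41  2.15 -0.04  0.92  1.33]
flap region change 36.415104166666666
side pred lid-top front corners shut, and 0.1rad [[240.1, 226.4], [225.3, 203.0], [239.9, 221.3], [225.1, 198.2]]
top pred lid-top front corners shut, and 0.1rad [[236.2, 300.8], [172.1, 300.6], [235.1, 299.8], [170.1, 299.6]]
side column [229 209] [143.0, 138.0, 136.0, 140.0, 146.0, 159.0, 197.0, 203.0, 201.0, 203.0, 201.0, 196.0, 168.0, 121.0, 104.0, 154.0, 199.0, 203.0, 204.0, 206.0, 198.0, 131.0, 136.0, 138.0, 122.0, 130.0]
top column [218 301] [102.0, 102.0, 102.0, 102.0, 101.0, 102.0, 102.0, 96.0, 84.0, 96.0, 98.0, 98.0, 97.0, 88.0, 61.0, 55.0, 58.0, 59.0, 58.0, 59.0]
```

The stop height, the hard contact force and the flap being gone from its open place all agree that it is shut. The robot is clear of everything, so I hand in.

```bash
python3 -c "
from cell import job
print(job.sign_off())"
```

```text
the job is handed in; nothing more can be done
None
```

I handed the job in at about 35 s of robot time: the heavy canister (1.8 N lifted, the others about 0.9 N) lies flat in the bare steel tin with the flap pressed to its stop, and the other three stand in the tray; sign-off gave no verdict, and I judged the flap shut from the press (29 N at lid height), having no pictures left to view.

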